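Set the pink power pack's slotted selector in a tattoo studio

TASK

Set the tattoo power pack with the pink ring to its other mode: take the yellow flat screwdriver out of its stand, put the blade well down into the slot of the pink pack's round selector and turn it a quarter turn clockwise (seen from above), right to its stop. Then stand the screwdriver back in its stand and let go; leave the blue pack's selector as it is.

Things in the scene. Friction and masses are not known exactly. Their poses are not given: they have to be found in the camera images.
- driver_handle (a point): centre of the screwdriver's yellow handle, 44 mm wide (x, as the blade), 20 thick (y: grip here), 50 high; z up. Below it: collar, 52 across, 5 high; shaft, 14 across; blade 16 (x) by 4 mm, tip 92 mm below this point. Loose in a fixed steel tube, 75 high, 68 across, round hole 32 right through; collar rests on the rim, any yaw; this point starts over the hole's centre. Lift 62 mm to clear
- pink_slot (a point): mid-mouth of the slot in the pink pack's round selector, on its axis, level with its top, 57 mm up; x along the slot, z up; turns with it. Slot 46 mm long, 9 wide, flared to 15 in its top 3 mm, 10 deep; floor black, red at the pointer end (-x). Fixed pink ring around it, 64 across, as high. Blade on the floor: handle's centre 82 mm above this. Pack: black box, 110 x 110 x 45, fixed
- pink_switch (a joint): pink pack's selector in rad: 0 with its red end at the ring's white dot, growing clockwise seen from above to the stop, 1.571, at the yellow dot. Starts at 0 to 0.12. Takes about 0.05 N m, stays where left. The blade has about 18 degrees of play each way in the slot, so the screwdriver turns about 18 degrees more than the selector, which must turn from white to yellow
- blue_pointer (a point): red pointer end of the slot in the selector of the other pack, level with the selector's top and 18 mm from its axis; that pack is the same in all but its blue ring, and its selector (set anywhere between its dots) is to be left as it is

How it is judged:
On the way, in this order (a step that is already met when the one before it is completed fails the run):
1. the screwdriver's blade is in the pink selector's slot, at least 5 mm deep, upright within 20 degrees, its axis within 15 mm of the selector's (z of driver_handle in the frame of pink_slot below 0.087 m and horizontal distance between driver_handle and pink_slot below 0.015 m and angle between driver_handle's own z axis and vertical below 0.35 rad), for 0.1 s.
2. with the blade still in the slot, the pink selector is turned to within 12 degrees of its stop (value of joint pink_switch above 1.36 rad and z of driver_handle in the frame of pink_slot below 0.089 m and horizontal distance between driver_handle and pink_slot below 0.018 m), for 0.1 s.
At the end, for the whole second after the job is handed in: The pink selector is within 12 degrees of its stop (over 1.36 rad), and the screwdriver stands in its stand again, upright within 10 degrees, its handle within 18 mm of where it started (value of joint pink_switch above 1.36 rad and distance of driver_handle from where it was at the start of the episode below 0.018 m and angle between driver_handle's own z axis and vertical below 0.17 rad); the robot touches nothing.
It fails at once if the blue pack's selector is turned by more than about 16 degrees (its pointer moves by over 5 mm) (distance of blue_pointer from where it was at the start of the episode above 0.005 m).
It also fails if it takes over 48 s, if anything falls off the work surface, if the arm or the gripper's body presses on something with over 40 N, if the wrist force passes 120 N, or if a joint passes its speed limit or range.

ROBOT

A 6-joint arm with a two-finger parallel gripper is mounted at the origin on the work surface. World frame = base frame: x ahead of the robot, y to its left, z up, the work surface at z = 0. Lengths are in m, angles in rad, forces in N, time in s.
With the tool pointing down it reaches from about 0.425 to 0.95 m from the base axis. Payload 14.7 kg.
Tool frame: the origin (TCP) lies at the very end of the fingers, on their centre line; the grasp point (between the pads) lies grip_depth behind it (grip_depth is the distance from the TCP to the grasp point, in m); x points along the fingers, y is the direction in which the jaws open and shut, and the axes are right-handed (so a half turn about x gives the same grasp; the last joint's range is limited). The gripper opens to 85 mm and grips with 20 to 120 N. Pads are 22 mm wide; open, the fingers measure 114 mm over their backs; the gripper's body (76 mm by 85 mm) begins 54 mm behind the grasp point. The pads swing forward as they close: fully open they stand 13 mm farther back than shut.
Start: joints at [1.213, 0.48, 1.596, -0, 1.065, -0.047], TCP at [0.199, 0.619, 0.231] pointing down, gripper open.
Joint ranges: [-2.75, 2.75], [-0.82, 2.05], [0.23, 2.67], [-1.56, 4.7], [0.09, 2.69], [-2.92, 2.92]. Speed limits (rad/s): [1.89, 1.89, 2.39, 3.01, 3.01, 3.01].

INTERFACE

Orientations are given as a unit quaternion [w, x, y, z].
In Python, from bench import * gives the robot as it stands. The module is installed in compiled form; this text tells all that it offers.
- The arm moves only by the shell command python3 -m jog 'ROWS' [FORCE]. ROWS is JSON, a list of rows, each an object with "xyz": the shift along the tool's x, y, z in m, a list of three; "roll": the turn about the tool's x in degrees; "hand": the opening, from -1 (shut) to 1 (fully open). A call has 1 to 10 rows; each row is the pose to reach, as a shift and turn from the pose commanded when the call began, along the tool's axes at that moment; what a row does not reach only later rows make up. A row lasts 1/8 s, in which the tool goes at most 62.5 mm and 10.7 degrees, less where a joint would pass 70% of its speed; a pose out of reach is approached as far as the arm can. A call with a gripper value outside its range is refused whole. The fingers move at their own pace and stop on an object; FORCE is the grip in N (left out, the last holds). Time passes only in rows, so rows that repeat a pose let the fingers close. It gives the time, the measured TCP pose, the force and the opening at its end, in the units of the state.
- state(): the state, without advancing time (a new reading comes with each control period).
- grab_frame(name): name is "side" or "top"; returns the picture (480x640x3 uint8, blue, green, red); there is no depth.
- get_calibration(name): a dict with "fx", "fy", "cx", "cy" (pixels), "distortion" ([k1, k2, p1, p2, k3] as OpenCV has them; the pictures are not rectified), "position" and "rotation" of the camera in the world. Camera axes: x right, y up, looking along -z (the intrinsics and any distortion apply to the point x, -y, -z); pixel columns grow to the right and rows downward; lengths in m; the calibration is good to about 2 mm. A picture is of the moment at which its call begins. get_calibration takes no time and is no camera call.
- close_job(): hands the job in, once; it reports no verdict.
The state is a dict: "time": time; "joints": joint angles; "qvel": joint speeds; "tau": joint torques, N m; "position": TCP position; "ee_rot": TCP orientation; "contact_force": force on the tool from outside, world axes, zero at the start; "torque": the same for the moment, N m; "finger_gap": opening from 0.0 (shut) to 1.0 (fully open).
Only numpy, scipy, OpenCV 4.12 (cv2) and the standard library are available. Lean on these libraries where they do the work, as an engineer would, in place of code of your own. Each camera call takes 0.05 s, during which the arm holds its last target.

## Working session

There is one attempt and no reset: what is moved stays moved. The work goes in short steps, Python scripts to look and compute and a shell command to move; the robot and the scene stay as the last step left them, time stands still between calls to the robot, and variables do not carry over. Pictures are saved under pics/ and viewed, and the job is handed in when it is done.

```bash
mkdir -p pics
python3 - <<'E'
from bench import *
import cv2
s=state();print(s)
for n in("side","top"):
    cv2.imwrite(f"pics/{n}0.png",grab_frame(n));print(n,get_calibration(n))
E
```

```text
{'time': 0.0, 'joints': array([ 1.21340362e+00,  4.80853645e-01,  1.59689563e+00, -1.36932884e-05,
        1.06512366e+00, -4.66353773e-02]), 'qvel': array([ 0.0003191 ,  0.00136799,  0.00055092, -0.00019635, -0.00124887,
       -0.00057151]), 'tau': array([ 2.27881050e-03, -9.50664496e+01, -4.30185950e+01, -3.49788490e-05,
        1.21106260e-02,  6.25236976e-05]), 'position': array([0.19860956, 0.61845357, 0.23065015]), 'ee_rot': array([ 0.69850181,  0.10898112,  0.69867516, -0.1098697 ]), 'contact_force': array([ 0.03695769, -0.28177096, -0.15563901]), 'torque': array([ 0.01237434, -0.00475517,  0.0001827 ]), 'finger_gap': 1.0037833714485205}
side {'fx': 550.6947203387521, 'fy': 550.6947203387521, 'cx': 318.0909385687031, 'cy': 240.9199086890996, 'distortion': array([-0.16405773,  0.        ,  0.        ,  0.        ,  0.        ]), 'position': array([0.20441013, 0.42745759, 0.72687799]), 'rotation': array([-0.30669911, -0.12651649,  0.34493294,  0.87803787])}
top {'fx': 484.89742930356687, 'fy': 484.89742930356687, 'cx': 322.42206128291065, 'cy': 236.58993988658756, 'distortion': array([0.00161671, 0.        , 0.        , 0.        , 0.        ]), 'position': array([0.4124358 , 0.00209119, 0.80737924]), 'rotation': array([-0.67710307, -0.06943831,  0.07643584,  0.72860642])}
```

View pics/side0.png

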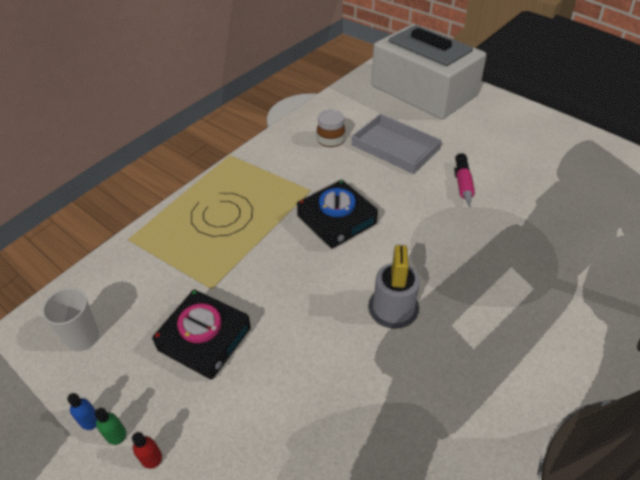

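View pics/top0.png

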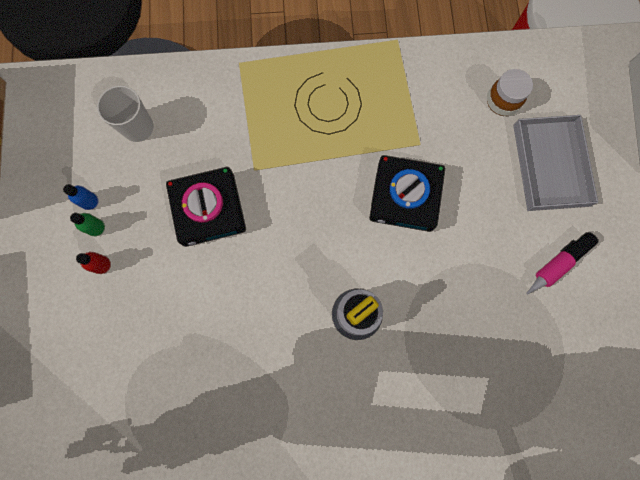

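The side view shows the pink pack near (200,323), the blue pack near (338,203) and the driver near (400,268). In the top view they're near (203,203), (410,189) and (360,312). Next I'll zoom in and measure.

```bash
cat > h.py <<'E'
import numpy as np,cv2
from bench import *
from scipy.spatial.transform import Rotation as R
def q(w): return R.from_quat([w[1],w[2],w[3],w[0]])
def ray(n,uv):
    c=get_calibration(n);K=np.array([[c['fx'],0,c['cx']],[0,c['fy'],c['cy']],[0,0,1]])
    p=cv2.undistortPoints(np.array([[uv]],float),K,c['distortion'])[0,0]
    return np.array(c['position']),q(c['rotation']).apply([p[0],-p[1],-1])
def onz(n,uv,z):
    o,d=ray(n,uv);return o+d*(z-o[2])/d[2]
def proj(n,P):
    c=get_calibration(n);K=np.array([[c['fx'],0,c['cx']],[0,c['fy'],c['cy']],[0,0,1]])
    x=q(c['rotation']).inv().apply(np.array(P)-c['position'])*[1,-1,-1]
    return cv2.projectPoints(x.reshape(1,3),np.zeros(3),np.zeros(3),K,c['distortion'])[0].ravel()
def tri(a,b):
    o1,d1=ray('top',a);o2,d2=ray('side',b)
    t=np.linalg.lstsq(np.c_[d1,-d2],o2-o1,rcond=None)[0]
    A=o1+d1*t[0];B=o2+d2*t[1];return (A+B)/2,np.linalg.norm(A-B)
def mask(im,col):
    h=cv2.cvtColor(im,cv2.COLOR_BGR2HSV)
    lo,hi={'pink':((155,120,100),(175,255,255)),'blue':((100,120,80),(125,255,255)),'yellow':((20,170,80),(32,255,255)),'red':((0,150,80),(8,255,255))}[col]
    return cv2.inRange(h,lo,hi)
E
python3 - <<'E'
from h import *
ims={n:cv2.imread(f"pics/{n}0.png") for n in('top','side')}
boxes={('pink','top'):(175,175,60),('blue','top'):(380,160,60),('pink','side'):(165,295,70),('yellow','top'):(330,280,65),('yellow','side'):(370,240,60)}
res={}
tiles=[]
for (c,n),(u,v,w) in boxes.items():
    sub=ims[n][v:v+w,u:u+w]; m=mask(sub,c)
    cs=max(cv2.findContours(m,0,2)[0],key=cv2.contourArea)
    if c=='yellow':
        r=cv2.minAreaRect(cs); ctr=np.array(r[0])+[u,v]; print(c,n,ctr,r[1],r[2]); print(cv2.boxPoints(r)+[u,v])
        if n=='top':
            for p in cv2.boxPoints(r)+[u,v]: print(onz(n,p,.1375))
    else:
        e=cv2.fitEllipse(cs);ctr=np.array(e[0])+[u,v];print(c,n,ctr,e[1],onz(n,ctr,.057))
    res[c,n]=ctr
    tiles.append(cv2.resize(sub,(260,260),interpolation=cv2.INTER_CUBIC))
tiles.append(tiles[0]*0)
cv2.imwrite('pics/z.png',np.vstack([np.hstack(tiles[:3]),np.hstack(tiles[3:])]))
print(tri(res['pink','top'],res['pink','side']))
s=state();print(q(s['ee_rot']).as_matrix())
E
```

```text
pink top [201.683218   202.06118011] (35.73128890991211, 37.139007568359375) [0.6399494 0.177793  0.057    ]
blue top [409.46522903 188.09383011] (35.83000183105469, 36.53438949584961) [ 0.63897338 -0.15735284  0.057     ]
pink side [198.54932785 322.62331009] (37.32978820800781, 42.90092468261719) [0.63789866 0.18176718 0.057     ]
yellow top [362.02439499 310.28048706] (14.836507797241211, 33.10883712768555) 51.34019088745117
[[344.46341801 314.82926559]
 [370.31707764 294.14634132]
 [379.58537292 305.73170853]
 [353.73171234 326.4146347 ]]
[ 0.44148685 -0.03178575  0.1375    ]
[ 0.46693847 -0.06963805  0.1375    ]
[ 0.45024201 -0.0808286   0.1375    ]
[ 0.4250586  -0.04306011  0.1375    ]
yellow side [399.5 266.5] (39.0, 15.0) 90.0
[[392. 247.]
 [407. 247.]
 [407. 286.]
 [392. 286.]]
(array([0.64199764, 0.17936007, 0.05051972]), np.float64(0.0001815642292834022))
[[-3.95874050e-04  3.05759482e-01  9.52108703e-01]
 [-1.04140116e-03  9.52108135e-01 -3.05759732e-01]
 [-9.99999379e-01 -1.11256945e-03 -5.84966254e-05]]
```

View pics/z.png

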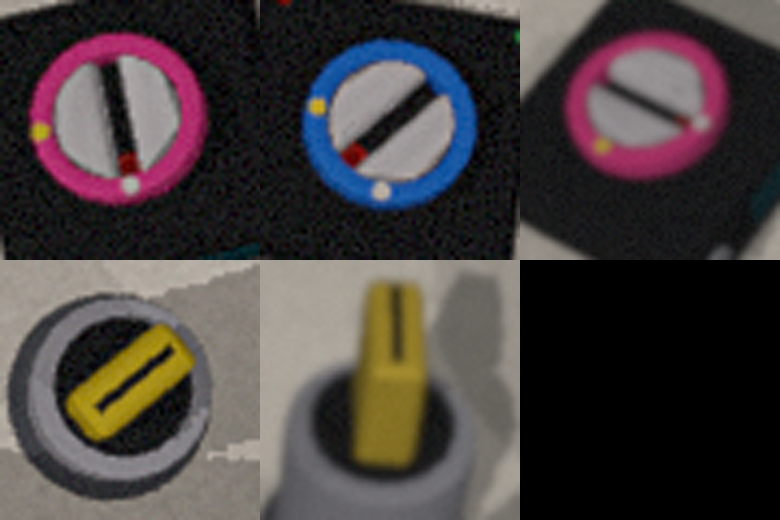

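Run:
```python
from h import *
import bench
print([x for x in dir(bench) if not x.startswith('_')], getattr(bench,'grip_depth',None))
ims={n:cv2.imread(f"pics/{n}0.png") for n in('top','side')}
# handle: groove
for n,(u,v,w,h) in {'top':(345,292,34,34),'side':(392,246,14,20)}.items():
    sub=ims[n][v:v+h,u:u+w]; g=sub.max(2)
    y=mask(sub,'yellow'); hull=cv2.convexHull(cv2.findNonZero(y)); hm=cv2.drawContours(np.zeros_like(y),[hull],-1,255,-1)
    m=((hm>0)&(g<110)).astype(np.uint8)*255
    k=max(cv2.findContours(m,0,2)[0],key=len)
    pts=cv2.findNonZero(m)[:,0].astype(float); ctr=pts.mean(0)+[u,v]
    r=cv2.minAreaRect(k); print(n,'groove',ctr,r,len(pts),onz(n,ctr,.130))
    d=cv2.fitLine(pts.astype(np.float32),2,0,.01,.01).ravel()
    a=onz(n,ctr-d[:2]*10,.13)-onz(n,ctr+d[:2]*10,.13);print(' yaw',np.degrees(np.arctan2(a[1],a[0])))
# slot red / dots pink
for c,n,(u,v,w) in (('pink','top',(175,175,55)),('blue','top',(385,165,55)),('pink','side',(170,297,55))):
    sub=ims[n][v:v+w,u:u+w]; hsv=cv2.cvtColor(sub,cv2.COLOR_BGR2HSV)
    k=max(cv2.findContours(mask(sub,c),0,2)[0],key=cv2.contourArea);e=cv2.fitEllipse(k)
    inner=np.zeros(sub.shape[:2],np.uint8);cv2.ellipse(inner,(e[0],(e[1][0]*.70,e[1][1]*.70),e[2]),255,-1)
    dark=((inner>0)&(sub.min(2)<75))
    pts=np.argwhere(dark)[:,::-1].astype(np.float32)
    d=cv2.fitLine(pts,2,0,.01,.01).ravel();ctr=pts.mean(0)+[u,v]
    a=onz(n,ctr-d[:2]*10,.05)-onz(n,ctr+d[:2]*10,.05)
    P=onz(n,np.array(e[0])+[u,v],.057)
    Y=cv2.inRange(hsv,(18,90,120),(35,255,255));W=cv2.inRange(hsv,(0,0,165),(180,70,255))
    ring=np.zeros_like(inner);cv2.ellipse(ring,(e[0],(e[1][0]*.98,e[1][1]*.98),e[2]),255,-1);cv2.ellipse(ring,(e[0],(e[1][0]*.78,e[1][1]*.78),e[2]),0,-1)
    out=[]
    for M in(Y,W):
        q_=np.argwhere((M>0)&(ring>0))[:,::-1]
        if len(q_):
            A=onz(n,q_.mean(0)+[u,v],.057)-P;out.append((len(q_),np.degrees(np.arctan2(A[1],A[0]))))
    print(c,n,P,'slot yaw',np.degrees(np.arctan2(a[1],a[0])),onz(n,ctr,.055),'yel/white',out)
# collar
```

```text
['MotionError', 'close_job', 'get_calibration', 'grab_frame', 'grip_depth', 'state'] 0.0187
top groove [362.72641509 310.3490566 ] ((18.25344467163086, 17.208620071411133), (2.5250468254089355, 24.1934757232666), 49.76364517211914) 106 [ 0.44606496 -0.05787212  0.13      ]
 yaw 126.81523009357743
side groove [400.03703704 255.55555556] ((9.0, 8.5), (15.0, 2.0), 90.0) 54 [ 0.4473728  -0.05515903  0.13      ]
 yaw 109.20040126507043
pink top [0.6399494 0.177793  0.057    ] slot yaw 10.244131728104023 [0.64058116 0.17777891 0.055     ] yel/white [(6, np.float64(95.98799750325827)), (10, np.float64(-170.95940862294395))]
blue top [ 0.63897338 -0.15735284  0.057     ] slot yaw 126.2616757181231 [ 0.63930823 -0.15759937  0.055     ] yel/white [(8, np.float64(71.47794987730157)), (9, np.float64(167.4849313051486))]
pink side [0.63789866 0.18176718 0.057     ] slot yaw -3.8771822997627767 [0.63440177 0.18546252 0.055     ] yel/white [(1, np.float64(90.74805977776494))]
```

```bash
python3 -m jog '[{"xyz":[0,-0.032,0.037],"roll":4,"hand":1},{"xyz":[0,-0.064,0.073],"roll":8,"hand":1},{"xyz":[0,-0.096,0.11],"roll":12,"hand":1},{"xyz":[0,-0.129,0.147],"roll":16,"hand":1},{"xyz":[0,-0.161,0.184],"roll":20,"hand":1},{"xyz":[0,-0.193,0.22],"roll":24,"hand":1},{"xyz":[0,-0.225,0.257],"roll":28,"hand":1},{"xyz":[0,-0.257,0.294],"roll":32,"hand":1},{"xyz":[0,-0.289,0.33],"roll":35,"hand":1},{"xyz":[0,-0.322,0.367],"roll":37,"hand":1}]'
cat >> h.py <<'E'
def need(P,yaw=None):
    s=state();M=q(s['ee_rot']).as_matrix();y=np.degrees(np.arctan2(M[1,1],M[0,1]))
    print('t',s['time'],'pos',s['position'],'yaw',y,'F',s['contact_force'].round(1),'gap',s['finger_gap'],'j',s['joints'].round(2))
    print('shift',(M.T@(np.array(P)-s['position'])).round(4),'roll',None if yaw is None else round(y-yaw,1))
E
python3 -c "
from h import *
need([.4467,-.0565,.2],35.5)"
```

```text
time: 1.35
position: [0.4502, 0.1986, 0.2312]
ee_rot: [0.627, 0.326, 0.628, -0.326]
contact_force: [0.8, 1.1, -0.0]
finger_gap: 1.0
t 1.35 pos [0.45020559 0.19859622 0.23124033] yaw 35.112453566371954 F [ 0.8  1.1 -0. ] gap 1.0001395258799988 j [ 0.35  0.26  1.95  0.    0.93 -0.26]
shift [ 0.0312 -0.1496  0.2067] roll -0.4
```

```bash
python3 -m jog '[{"xyz":[0.005,-0.03,0.041],"roll":0,"hand":1},{"xyz":[0.01,-0.06,0.083],"roll":0,"hand":1},{"xyz":[0.015,-0.09,0.124],"roll":0,"hand":1},{"xyz":[0.02,-0.12,0.165],"roll":0,"hand":1},{"xyz":[0.025,-0.14,0.195],"roll":0,"hand":1},{"xyz":[0.031,-0.15,0.207],"roll":0,"hand":1},{"xyz":[0.031,-0.15,0.207],"roll":0,"hand":1}]'
python3 -c "
from h import *
need([.4467,-.0565,.091],35.5)
for n in('top','side'): cv2.imwrite(f'pics/{n}1.png',grab_frame(n))
a=cv2.imread('pics/top1.png')[220:400,260:460];b=cv2.imread('pics/side1.png')[150:330,300:500]
cv2.imwrite('pics/z1.png',cv2.resize(np.hstack([a,b]),None,fx=2,fy=2))
"
```

```text
time: 2.22
position: [0.4459, -0.0559, 0.1998]
ee_rot: [0.627, 0.326, 0.628, -0.326]
contact_force: [-0.4, 0.7, -0.5]
finger_gap: 0.996
t 2.225 pos [ 0.4459398  -0.05586772  0.1997897 ] yaw 35.09491415997691 F [-0.4  0.7 -0.5] gap 0.9961093654333851 j [-0.19  0.24  2.07  0.    0.83 -0.8 ]
shift [0.1088 0.0003 0.0011] roll -0.4
```

View pics/z1.png

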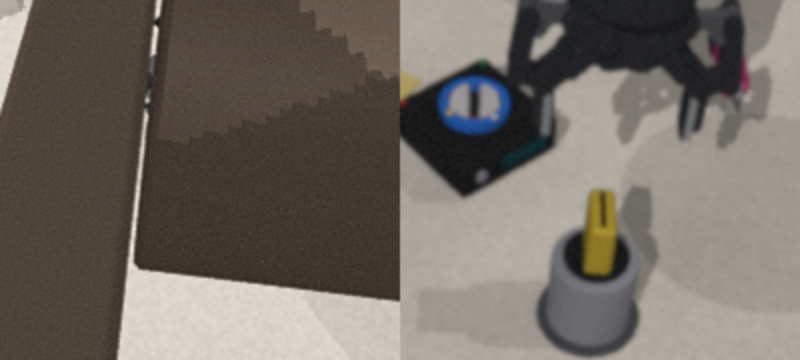

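The side view shows the gripper above the handle with the jaws on either side of it. The arm blocks the top view. I'm going down.

```bash
python3 -m jog '[{"xyz":[0.04,0,0.001],"roll":0,"hand":1},{"xyz":[0.08,0,0.001],"roll":0,"hand":1},{"xyz":[0.1,0,0.001],"roll":0,"hand":1},{"xyz":[0.109,0,0.001],"roll":0,"hand":1},{"xyz":[0.109,0,0.001],"roll":0,"hand":1}]' 60
python3 -c "
from h import *
need([.4467,-.0565,.091],35.5)
for n in('side',): cv2.imwrite(f'pics/{n}2.png',grab_frame(n))
b=cv2.imread('pics/side2.png')[170:350,310:510]
cv2.imwrite('pics/z2.png',cv2.resize(b,None,fx=3,fy=3))
"
```

```text
time: 2.95
position: [0.4471, -0.0557, 0.0913]
ee_rot: [0.628, 0.325, 0.628, -0.325]
contact_force: [-0.3, 0.0, 0.5]
finger_gap: 0.999
t 2.95 pos [ 0.44707725 -0.05571154  0.09132133] yaw 35.24712128251428 F [-0.3  0.   0.5] gap 0.9992842971383109 j [-0.19  0.43  2.17  0.    0.54 -0.81]
shift [ 0.0003 -0.0008  0.0004] roll -0.3
```

View pics/z2.png

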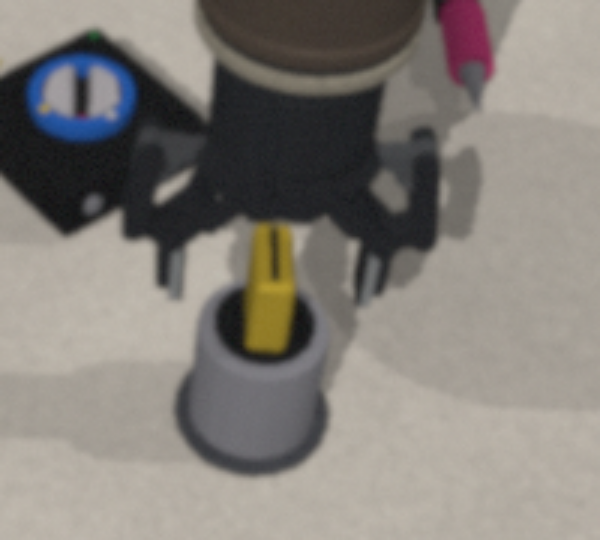

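The fingers straddle the handle, with pads near (172,290) and (370,300) and the handle near x = 270. I'm closing them.

```bash
python3 -m jog '[{"xyz":[0,0,0],"roll":0,"hand":-1},{"xyz":[0,0,0],"roll":0,"hand":-1},{"xyz":[0,0,0],"roll":0,"hand":-1},{"xyz":[0,0,0],"roll":0,"hand":-1},{"xyz":[0,0,0],"roll":0,"hand":-1},{"xyz":[0,0,0],"roll":0,"hand":-1}]' 80
python3 -c "
from h import *
need([.4467,-.0565,.091],35.5)
for n in('side',): cv2.imwrite(f'pics/{n}3.png',grab_frame(n))
b=cv2.imread('pics/side3.png')[170:350,310:510]
cv2.imwrite('pics/z3.png',cv2.resize(b,None,fx=3,fy=3))
"
```

```text
time: 3.75
position: [0.4471, -0.0565, 0.0917]
ee_rot: [0.628, 0.326, 0.628, -0.325]
contact_force: [-1.6, -0.7, 9.0]
finger_gap: 0.229
t 3.75 pos [ 0.44714801 -0.05647118  0.09165384] yaw 35.18623413341237 F [-1.6 -0.7  9. ] gap 0.229037791776203 j [-0.19  0.43  2.17 -0.    0.54 -0.81]
shift [ 0.0007 -0.0004 -0.0002] roll -0.3
```

View pics/z3.png

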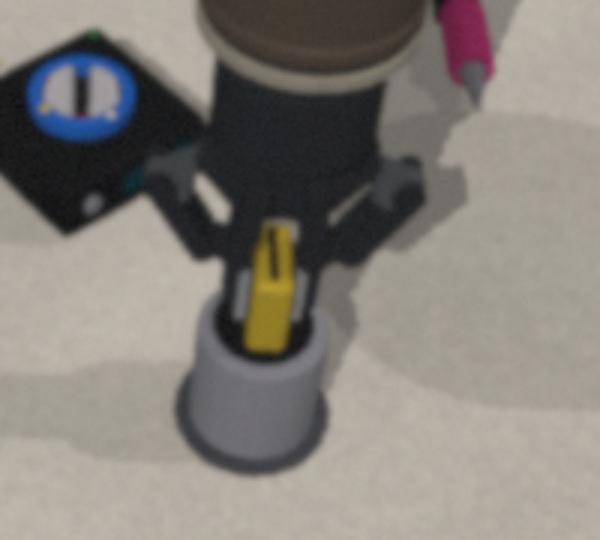

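```bash
python3 -m jog '[{"xyz":[-0.02,0,0],"roll":0,"hand":-1},{"xyz":[-0.04,0,0],"roll":0,"hand":-1},{"xyz":[-0.06,0,0],"roll":0,"hand":-1},{"xyz":[-0.08,0,0],"roll":0,"hand":-1},{"xyz":[-0.09,0,0],"roll":0,"hand":-1},{"xyz":[-0.09,0,0],"roll":0,"hand":-1}]'
python3 -c "
from h import *
need([.639,.180,.182],99)
for n in('side',): cv2.imwrite(f'pics/{n}4.png',grab_frame(n))
b=cv2.imread('pics/side4.png')[130:350,310:510]
cv2.imwrite('pics/z4.png',cv2.resize(b,None,fx=2.7,fy=2.7))
"
```

```text
time: 4.55
position: [0.4472, -0.0565, 0.1815]
ee_rot: [0.628, 0.326, 0.627, -0.325]
contact_force: [-0.9, 0.1, -1.2]
finger_gap: 0.226
t 4.55 pos [ 0.44723625 -0.05645107  0.18154966] yaw 35.186910444332376 F [-0.9  0.1 -1.2] gap 0.22580961236342087 j [-0.19  0.27  2.09 -0.    0.78 -0.81]
shift [-0.0003  0.293  -0.0827] roll -63.8
```

View pics/z4.png

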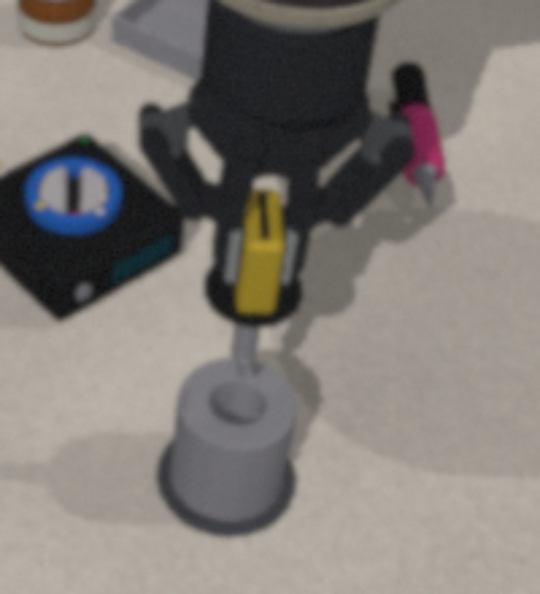

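The driver is lifted and clear of the tube. Next I'll move above the pink pack.

```bash
python3 -m jog '[{"xyz":[-0.005,0.03,-0.008],"roll":-6,"hand":-1},{"xyz":[-0.005,0.068,-0.019],"roll":-14,"hand":-1},{"xyz":[-0.005,0.106,-0.03],"roll":-22,"hand":-1},{"xyz":[-0.005,0.144,-0.041],"roll":-31,"hand":-1},{"xyz":[-0.005,0.183,-0.052],"roll":-40,"hand":-1},{"xyz":[-0.005,0.222,-0.063],"roll":-49,"hand":-1},{"xyz":[-0.005,0.26,-0.073],"roll":-57,"hand":-1},{"xyz":[-0.0,0.282,-0.08],"roll":-62,"hand":-1},{"xyz":[0,0.293,-0.083],"roll":-64,"hand":-1},{"xyz":[0,0.293,-0.083],"roll":-64,"hand":-1}]'
python3 -c "
from h import *
need([.639,.180,.182],99)
for n in('side','top'): cv2.imwrite(f'pics/{n}5.png',grab_frame(n))
b=cv2.imread('pics/side5.png')[210:390,100:300];a=cv2.imread('pics/top5.png')[120:300,120:320]
cv2.imwrite('pics/z5.png',cv2.resize(np.hstack([a,b]),None,fx=2,fy=2))
cv2.imwrite('pics/z5b.png',cv2.resize(b,None,fx=3,fy=3))
"
```

```text
time: 5.85
position: [0.6383, 0.1803, 0.1804]
ee_rot: [0.704, -0.057, 0.705, 0.056]
contact_force: [-0.3, -0.2, -1.0]
finger_gap: 0.225
t 5.85 pos [0.63829586 0.18029919 0.18044521] yaw 99.1560013355588 F [-0.3 -0.2 -1. ] gap 0.22504451509910078 j [ 0.23  0.55  1.61 -0.    0.98 -1.5 ]
shift [-0.0016 -0.0004  0.0006] roll 0.2
```

View pics/z5.png

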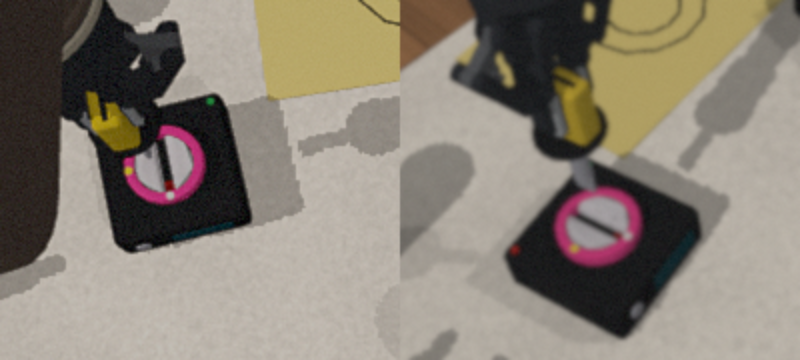

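View pics/z5b.png

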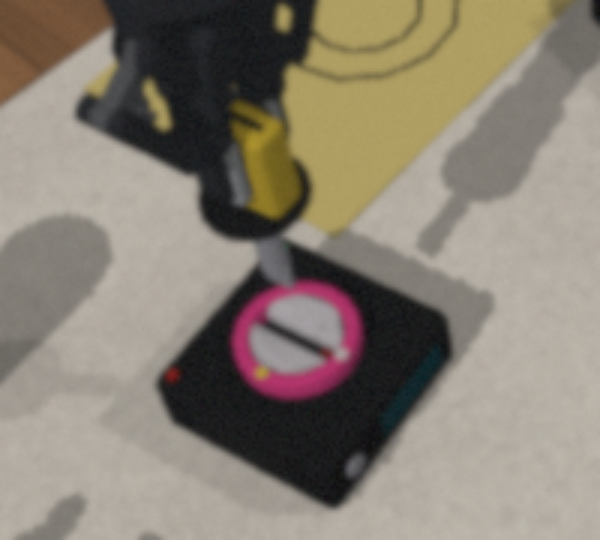

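```bash
python3 -c "
from h import *
P=[.6383,.1803,.1017]
print(proj('side',P),proj('top',P)); print(tri((196.5,196.5),(193.3,304)))
a=cv2.imread('pics/top5.png')[175:225,165:225];b=cv2.imread('pics/side5.png')[275:325,165:225]
cv2.imwrite('pics/z5c.png',cv2.resize(np.hstack([a,b]),None,fx=6.5,fy=6.5,interpolation=cv2.INTER_CUBIC))
"
```

```text
[193.6474625  303.85026402] [192.91602614 195.0976759 ]
(array([0.63978798, 0.17774086, 0.09602843]), np.float64(0.005008630787825087))
```

View pics/z5c.png

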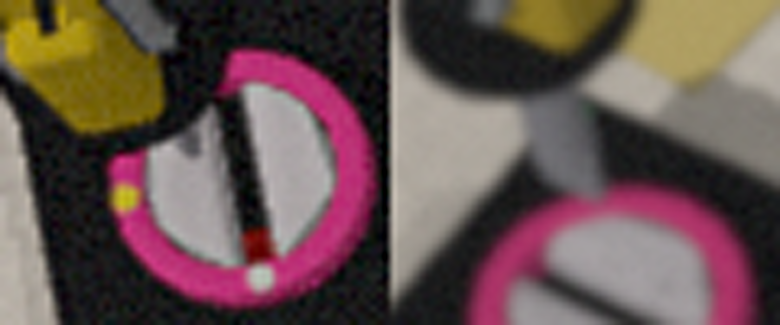

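Blade and slot agree within about 2 mm in both views. The tip is near (194,199) in the top view and (192,303) in the side view, with the slot parallel to the blade. I'm lowering it in.

```bash
python3 -m jog '[{"xyz":[0.01,-0.001,-0.0015],"roll":0,"hand":-1},{"xyz":[0.025,-0.001,-0.0015],"roll":0,"hand":-1},{"xyz":[0.038,-0.001,-0.0015],"roll":0,"hand":-1},{"xyz":[0.042,-0.001,-0.0015],"roll":0,"hand":-1},{"xyz":[0.046,-0.001,-0.0015],"roll":0,"hand":-1},{"xyz":[0.046,-0.001,-0.0015],"roll":0,"hand":-1}]'
python3 -c "
from h import *
need([.637,.179,.127],99)
for n in('side','top'): cv2.imwrite(f'pics/{n}6.png',grab_frame(n))
b=cv2.imread('pics/side6.png')[240:370,130:270];a=cv2.imread('pics/top6.png')[130:260,140:280]
cv2.imwrite('pics/z6.png',cv2.resize(np.hstack([a,b]),None,fx=2.8,fy=2.8,interpolation=cv2.INTER_CUBIC))
"
```

```text
time: 6.7
position: [0.6373, 0.1791, 0.1352]
ee_rot: [0.705, -0.057, 0.705, 0.057]
contact_force: [-1.2, -0.2, -1.2]
finger_gap: 0.224
t 6.7 pos [0.63731054 0.17914658 0.1351968 ] yaw 99.19605722560458 F [-1.2 -0.2 -1.2] gap 0.22400366160703347 j [ 0.23  0.6   1.65 -0.    0.89 -1.5 ]
shift [ 0.0082 -0.0001 -0.0003] roll 0.2
```

View pics/z6.png

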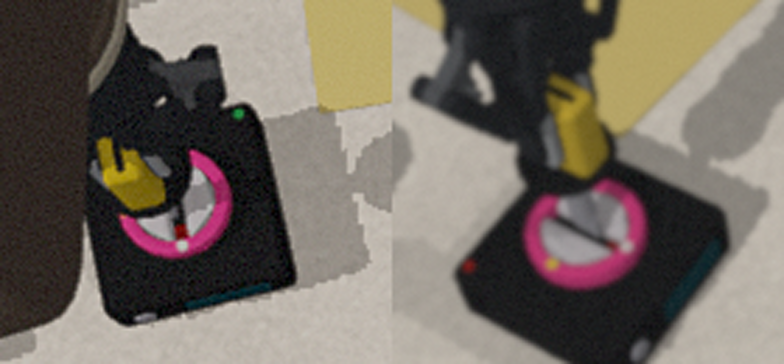

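```bash
python3 -m jog '[{"xyz":[0.003,0,0],"roll":0,"hand":-1},{"xyz":[0.005,0,0],"roll":0,"hand":-1},{"xyz":[0.006,0,0],"roll":0,"hand":-1},{"xyz":[0.006,0,0],"roll":0,"hand":-1}]'
python3 -c "
from h import *
need([.637,.179,.127],99)
for n in('side','top'): cv2.imwrite(f'pics/{n}7.png',grab_frame(n))
b=cv2.imread('pics/side7.png')[290:345,170:230];a=cv2.imread('pics/top7.png')[175:230,170:230]
cv2.imwrite('pics/z7.png',cv2.resize(np.hstack([a,b]),None,fx=6.5,fy=6.5,interpolation=cv2.INTER_CUBIC))
"
```

```text
time: 7.3
position: [0.6372, 0.1791, 0.1292]
ee_rot: [0.705, -0.057, 0.705, 0.057]
contact_force: [-0.4, 0.0, -0.4]
finger_gap: 0.225
t 7.3 pos [0.6372464  0.17910254 0.12920873] yaw 99.19219064216249 F [-0.4  0.  -0.4] gap 0.22538998527911838 j [ 0.23  0.6   1.66  0.    0.88 -1.5 ]
shift [ 0.0022 -0.0001 -0.0003] roll 0.2
```

View pics/z7.png

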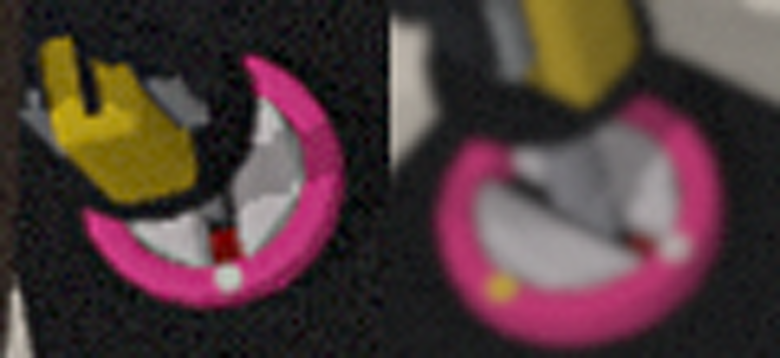

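The blade is in the slot with no contact force. I'll push it 3 mm deeper.

```bash
python3 -m jog '[{"xyz":[0.0015,0,0],"roll":0,"hand":-1},{"xyz":[0.003,0,0],"roll":0,"hand":-1},{"xyz":[0.003,0,0],"roll":0,"hand":-1}]'
python3 -c "
from h import *
need([.637,.179,.127],99);print(state()['torque'])"
```

```text
time: 7.78
position: [0.6372, 0.1791, 0.1261]
ee_rot: [0.705, -0.057, 0.705, 0.057]
contact_force: [-0.4, 0.3, -2.2]
finger_gap: 0.221
t 7.775 pos [0.63717646 0.17907048 0.12613552] yaw 99.19244818588267 F [-0.4  0.3 -2.2] gap 0.22137101363976774 j [ 0.23  0.61  1.66 -0.    0.88 -1.5 ]
shift [-0.0009 -0.     -0.0002] roll 0.2
[ 0.02302853 -0.02693518 -0.02088678]
```

```bash
python3 -m jog '[{"xyz":[0,0,0],"roll":8,"hand":-1},{"xyz":[0,0,0],"roll":17,"hand":-1},{"xyz":[0,0,0],"roll":26,"hand":-1},{"xyz":[0,0,0],"roll":35,"hand":-1},{"xyz":[0,0,0],"roll":44,"hand":-1},{"xyz":[0,0,0],"roll":53,"hand":-1},{"xyz":[0,0,0],"roll":62,"hand":-1},{"xyz":[0,0,0],"roll":71,"hand":-1},{"xyz":[0,0,0],"roll":80,"hand":-1},{"xyz":[0,0,0],"roll":88,"hand":-1}]'
python3 -c "
from h import *
need([.637,.179,.127],-9);print(state()['torque'])
for n in('side','top'): cv2.imwrite(f'pics/{n}8.png',grab_frame(n))
b=cv2.imread('pics/side8.png')[290:345,170:230];a=cv2.imread('pics/top8.png')[175:230,170:230]
cv2.imwrite('pics/z8.png',cv2.resize(np.hstack([a,b]),None,fx=6.5,fy=6.5,interpolation=cv2.INTER_CUBIC))
"
```

```text
time: 9.02
position: [0.6387, 0.1805, 0.1267]
ee_rot: [0.546, 0.452, 0.545, -0.449]
contact_force: [6.0, 10.3, -6.5]
finger_gap: 0.225
t 9.025 pos [0.63874188 0.18052381 0.12666326] yaw 10.896687086751575 F [ 6.  10.3 -6.5] gap 0.225092348758131 j [0.23 0.61 1.66 0.   0.87 0.04]
shift [-0.0003 -0.002   0.0012] roll 19.9
[ 2.4444364  -1.57925405  0.06006151]
```

View pics/z8.png

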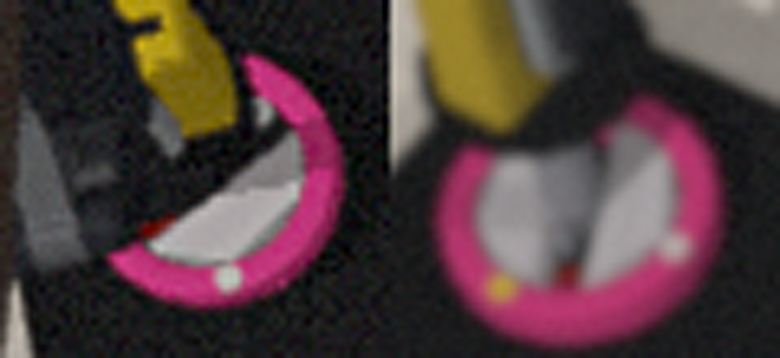

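The red end is about two thirds of the way to the yellow dot, with mild sideways force. I'll ease that off and keep turning.

```bash
python3 -m jog '[{"xyz":[0,0.001,-0.0005],"roll":5,"hand":-1},{"xyz":[0,0.0018,-0.001],"roll":11,"hand":-1},{"xyz":[0,0.0018,-0.001],"roll":16,"hand":-1},{"xyz":[0,0.0018,-0.001],"roll":20,"hand":-1},{"xyz":[0,0.0018,-0.001],"roll":20,"hand":-1}]'
python3 -c "
from h import *
need([.639,.180,.127],-9);print(state()['torque'])
for n in('side','top'): cv2.imwrite(f'pics/{n}9.png',grab_frame(n))
b=cv2.imread('pics/side9.png')[290:345,170:230];a=cv2.imread('pics/top9.png')[175:230,170:230]
cv2.imwrite('pics/z9.png',cv2.resize(np.hstack([a,b]),None,fx=6.5,fy=6.5,interpolation=cv2.INTER_CUBIC))
"
```

```text
time: 9.75
position: [0.6399, 0.1813, 0.1266]
ee_rot: [0.46, 0.538, 0.46, -0.536]
contact_force: [4.2, 6.0, -3.4]
finger_gap: 0.224
t 9.75 pos [0.63989243 0.18132503 0.126617  ] yaw -8.883611605989175 F [ 4.2  6.  -3.4] gap 0.22359206954519112 j [0.23 0.61 1.65 0.   0.88 0.38]
shift [-0.0004 -0.0007  0.0014] roll 0.1
[ 1.39990461 -0.96199364  0.07291469]
```

View pics/z9.png

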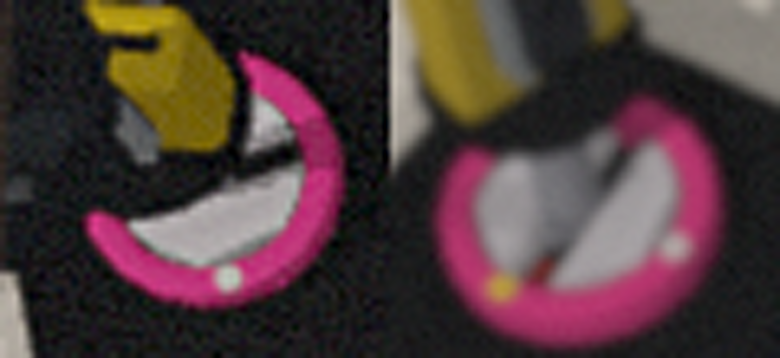

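The red end is still 15–20° short of the yellow dot. I'll turn further and watch the moment for the stop.

```bash
python3 -m jog '[{"xyz":[0,0.0005,-0.0005],"roll":6,"hand":-1},{"xyz":[0,0.0005,-0.001],"roll":11,"hand":-1},{"xyz":[0,0.0005,-0.001],"roll":15,"hand":-1},{"xyz":[0,0.0005,-0.001],"roll":15,"hand":-1}]'
python3 -c "
from h import *
need([.639,.180,.127],-9);print(state()['torque'])
for n in('side','top'): cv2.imwrite(f'pics/{n}10.png',grab_frame(n))
b=cv2.imread('pics/side10.png')[290:345,170:230];a=cv2.imread('pics/top10.png')[175:230,170:230]
cv2.imwrite('pics/z10.png',cv2.resize(np.hstack([a,b]),None,fx=6.5,fy=6.5,interpolation=cv2.INTER_CUBIC))
"
```

```text
time: 10.35
position: [0.6404, 0.1816, 0.1266]
ee_rot: [0.387, 0.593, 0.386, -0.592]
contact_force: [5.0, 1.8, -2.8]
finger_gap: 0.224
t 10.35 pos [0.64037413 0.18156062 0.12656142] yaw -23.772814859567763 F [ 5.   1.8 -2.8] gap 0.2238120277056647 j [ 0.23  0.61  1.65 -0.    0.88  0.65]
shift [-0.0004 -0.0006  0.002 ] roll -14.8
[ 0.39569204 -1.20735132  0.27289196]
```

View pics/z10.png

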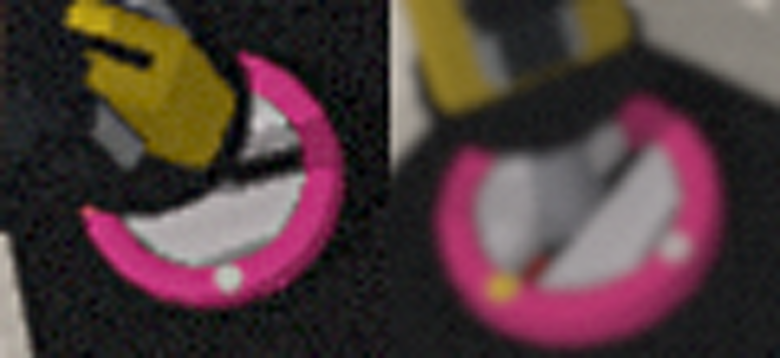

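```bash
python3 -c "
from h import *
def ang(n,a,b,z=.057):
    d=onz(n,a,z)-onz(n,b,z);return np.degrees(np.arctan2(d[1],d[0]))
S=lambda x,y:(170+(x-390)/6.5,290+y/6.5)
T=lambda x,y:(170+x/6.5,175+y/6.5)
print('side edge',ang('side',S(552,285),S(662,150)),'top edge',ang('top',T(130,220),T(300,175)),ang('top',T(230,183),T(298,158)))
c=[.639,.18,.057]
for n,p in(('side',S(502,288)),('side',S(676,246)),('top',T(228,279))):
    d=onz(n,p,.057)-c;print(np.degrees(np.arctan2(d[1],d[0])),np.hypot(*d[:2]))
d=onz('side',S(535,268),.047)-c;print('red',np.degrees(np.arctan2(d[1],d[0])),np.hypot(*d[:2]))
# handle top direction & slipping
print(proj('side',[.639,.18,.139]))
cv2.imwrite('pics/z10b.png',cv2.resize(cv2.imread('pics/side10.png')[230:350,130:250],None,fx=5,fy=5,interpolation=cv2.INTER_CUBIC))
"
```

```text
side edge 100.07760847107842 top edge 101.37562620590505 107.0710035109119
96.95528303074678 0.026900476719691455
-166.24598082027794 0.02660875246049474
-164.74160629416676 0.02661874063801901
red 85.02499012989377 0.01485332861713931
[188.60819292 287.20571587]
```

View pics/z10b.png

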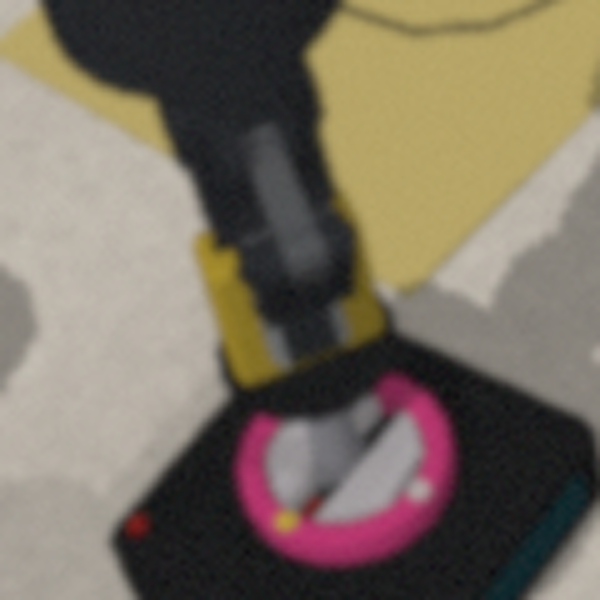

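```bash
python3 -m jog '[{"xyz":[0,0,0],"roll":3,"hand":-1},{"xyz":[0,0,0],"roll":6,"hand":-1},{"xyz":[0,0,0],"roll":6,"hand":-1}]'
python3 -c "
from h import *
need([.639,.180,.127],-9);print(state()['torque'])
for n in('side','top'): cv2.imwrite(f'pics/{n}11.png',grab_frame(n))
b=cv2.imread('pics/side11.png')[290:345,170:230];a=cv2.imread('pics/top11.png')[175:230,170:230]
cv2.imwrite('pics/z11.png',cv2.resize(np.hstack([a,b]),None,fx=6.5,fy=6.5,interpolation=cv2.INTER_CUBIC))
"
```

```text
time: 10.82
position: [0.6404, 0.1813, 0.1265]
ee_rot: [0.355, 0.612, 0.355, -0.611]
contact_force: [5.1, 0.3, -3.5]
finger_gap: 0.225
t 10.825 pos [0.64036736 0.18128444 0.1265251 ] yaw -29.720839727025417 F [ 5.1  0.3 -3.5] gap 0.2250219983292773 j [ 0.23  0.61  1.65 -0.    0.88  0.75]
shift [-0.0005 -0.0005  0.0018] roll -20.7
[ 0.01275452 -1.50868397  0.52848073]
```

View pics/z11.png

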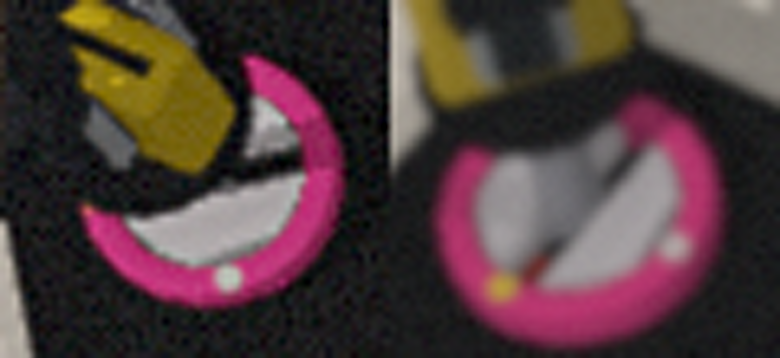

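The selector no longer moves while the moment about the vertical rises from 0.07 to 0.27 and then 0.53 N m, so it's at its stop. I'll back off inside the play and lift.

```bash
python3 -m jog '[{"xyz":[0,0,0],"roll":-8,"hand":-1},{"xyz":[0,0,0],"roll":-16,"hand":-1},{"xyz":[0,0,0],"roll":-20,"hand":-1},{"xyz":[-0.005,0,0],"roll":-20,"hand":-1},{"xyz":[-0.015,0,0],"roll":-20,"hand":-1},{"xyz":[-0.035,0,0],"roll":-20,"hand":-1},{"xyz":[-0.058,0,0],"roll":-20,"hand":-1},{"xyz":[-0.058,0,0],"roll":-20,"hand":-1}]'
python3 -c "
from h import *
need([.4472,-.0565,.184],35.2);print(state()['torque'])
for n in('side','top'): cv2.imwrite(f'pics/{n}12.png',grab_frame(n))
b=cv2.imread('pics/side12.png')[220:350,130:260];a=cv2.imread('pics/top12.png')[120:250,140:270]
cv2.imwrite('pics/z12.png',cv2.resize(np.hstack([a,b]),None,fx=3,fy=3,interpolation=cv2.INTER_CUBIC))
"
```

```text
time: 11.92
position: [0.6402, 0.1815, 0.1864]
ee_rot: [0.456, 0.542, 0.455, -0.54]
contact_force: [-0.1, 0.1, -1.3]
finger_gap: 0.223
t 11.925 pos [0.64017364 0.18148174 0.18635682] yaw -9.81063068218983 F [-0.1  0.1 -1.3] gap 0.22267539194551975 j [ 0.23  0.54  1.61 -0.    0.99  0.4 ]
shift [ 0.0017 -0.1496  0.2674] roll -45.0
[ 0.02679272  0.0472103  -0.02338872]
```

View pics/z12.png

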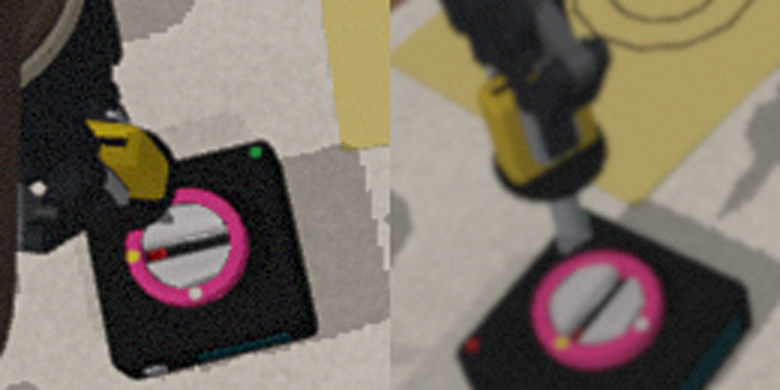

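The top view shows the red end at (155,254), pointing at the yellow dot at (133,256). Now I'll go back above the stand.

```bash
python3 -m jog '[{"xyz":[0,-0.012,0.022],"roll":-4,"hand":-1},{"xyz":[0,-0.032,0.057],"roll":-10,"hand":-1},{"xyz":[0,-0.052,0.093],"roll":-16,"hand":-1},{"xyz":[0,-0.072,0.129],"roll":-22,"hand":-1},{"xyz":[0,-0.092,0.165],"roll":-28,"hand":-1},{"xyz":[0,-0.112,0.2],"roll":-34,"hand":-1},{"xyz":[0,-0.13,0.232],"roll":-40,"hand":-1},{"xyz":[0,-0.143,0.256],"roll":-43,"hand":-1},{"xyz":[0,-0.15,0.267],"roll":-45,"hand":-1},{"xyz":[0,-0.15,0.267],"roll":-45,"hand":-1}]'
python3 -c "
from h import *
need([.4472,-.0565,.0917],35.2);print(state()['torque'])
for n in('side',): cv2.imwrite(f'pics/{n}13.png',grab_frame(n))
a=cv2.imread('pics/side4.png')[130:350,330:470];b=cv2.imread('pics/side13.png')[130:350,330:470]
cv2.imwrite('pics/z13.png',cv2.resize(np.hstack([a,b]),None,fx=2.7,fy=2.7,interpolation=cv2.INTER_CUBIC))
"
```

```text
time: 13.28
position: [0.4452, -0.0565, 0.1837]
ee_rot: [0.627, 0.326, 0.628, -0.326]
contact_force: [0.3, 0.2, -1.2]
finger_gap: 0.226
t 13.275 pos [ 0.44516324 -0.05654802  0.18372356] yaw 35.106276269317355 F [ 0.3  0.2 -1.2] gap 0.2259791497422436 j [-0.19  0.27  2.09 -0.    0.79 -0.81]
shift [0.092  0.0018 0.0012] roll -0.1
[ 0.01087029 -0.02150464 -0.01745066]
```

View pics/z13.png

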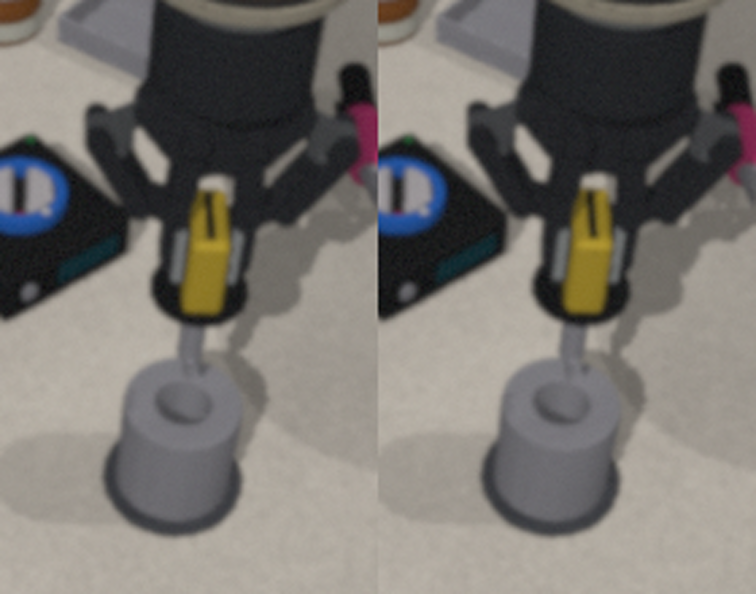

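Compared with the view just after lifting, the driver sits almost the same in the grip, upright and over the hole. I'm lowering it.

```bash
python3 -m jog '[{"xyz":[0.01,0.002,0.001],"roll":0,"hand":-1},{"xyz":[0.03,0.002,0.001],"roll":0,"hand":-1},{"xyz":[0.05,0.002,0.001],"roll":0,"hand":-1},{"xyz":[0.07,0.002,0.001],"roll":0,"hand":-1},{"xyz":[0.084,0.002,0.001],"roll":0,"hand":-1},{"xyz":[0.09,0.002,0.001],"roll":0,"hand":-1},{"xyz":[0.09,0.002,0.001],"roll":0,"hand":-1}]'
python3 -c "
from h import *
need([.4472,-.0565,.0917],35.2);print(state()['torque'])
for n in('side',): cv2.imwrite(f'pics/{n}14.png',grab_frame(n))
a=cv2.imread('pics/side3.png')[200:350,350:450];b=cv2.imread('pics/side14.png')[200:350,350:450]
cv2.imwrite('pics/z14.png',cv2.resize(np.hstack([a,b]),None,fx=3.5,fy=3.5,interpolation=cv2.INTER_CUBIC))
"
```

```text
time: 14.2
position: [0.4484, -0.0557, 0.094]
ee_rot: [0.628, 0.325, 0.628, -0.325]
contact_force: [-0.2, -0.4, -1.6]
finger_gap: 0.222
t 14.2 pos [ 0.44844189 -0.05573627  0.09404841] yaw 35.195502793930906 F [-0.2 -0.4 -1.6] gap 0.22184499082409948 j [-0.19  0.42  2.17  0.    0.55 -0.81]
shift [ 0.0023 -0.0015 -0.0001] roll -0.0
[0.00446802 0.01343779 0.02000214]
```

View pics/z14.png

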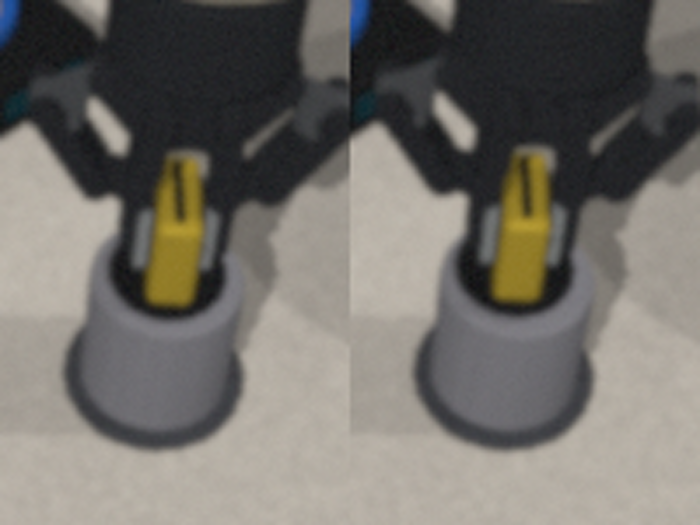

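The driver is back in the hole, about 2 mm above its seat, and it matches the first view. I'll lower it until it touches.

```bash
python3 -m jog '[{"xyz":[0.0015,-0.0015,0],"roll":0,"hand":-1},{"xyz":[0.0025,-0.0015,0],"roll":0,"hand":-1},{"xyz":[0.0025,-0.0015,0],"roll":0,"hand":-1}]'
python3 -c "
from h import *
need([.4472,-.0565,.0917],35.2)"
```

```text
time: 14.62
position: [0.4473, -0.0568, 0.092]
ee_rot: [0.628, 0.326, 0.628, -0.325]
contact_force: [-0.1, -0.4, -0.6]
finger_gap: 0.224
t 14.625 pos [ 0.44729818 -0.05681276  0.09196165] yaw 35.183438670362236 F [-0.1 -0.4 -0.6] gap 0.22374973082138275 j [-0.19  0.43  2.17 -0.    0.54 -0.81]
shift [ 0.0003  0.0001 -0.0003] roll -0.0
```

```bash
python3 -m jog '[{"xyz":[0.001,0,0],"roll":0,"hand":-1},{"xyz":[0.0015,0,0],"roll":0,"hand":-1},{"xyz":[0.0015,0,0],"roll":0,"hand":-1}]'
python3 -c "
from h import *
need([.4472,-.0565,.0917],35.2)"
```

```text
time: 15.0
position: [0.4474, -0.0567, 0.0916]
ee_rot: [0.628, 0.326, 0.627, -0.325]
contact_force: [-8.0, 2.8, 36.7]
finger_gap: 0.225
t 15.0 pos [ 0.44736033 -0.05671811  0.09156348] yaw 35.19563724608239 F [-8.   2.8 36.7] gap 0.22502467805428972 j [-0.19  0.43  2.17  0.    0.54 -0.81]
shift [-0.0001 -0.     -0.0003] roll -0.0
```

It's seated, with 37 N upward force. I'll ease off 1 mm, open, pause, and then rise straight up.

```bash
python3 -m jog '[{"xyz":[-0.001,0,0],"roll":0,"hand":-1},{"xyz":[-0.001,0,0],"roll":0,"hand":0},{"xyz":[-0.001,0,0],"roll":0,"hand":1},{"xyz":[-0.001,0,0],"roll":0,"hand":1},{"xyz":[-0.001,0,0],"roll":0,"hand":1},{"xyz":[-0.001,0,0],"roll":0,"hand":1},{"xyz":[-0.001,0,0],"roll":0,"hand":1}]'
python3 -c "
from h import *
need([.4472,-.0565,.2],35.2)
cv2.imwrite('pics/side15.png',grab_frame('side'))
b=cv2.imread('pics/side15.png')[170:350,310:510]
cv2.imwrite('pics/z15.png',cv2.resize(b,None,fx=3,fy=3))"
```

```text
time: 15.88
position: [0.4472, -0.0567, 0.0913]
ee_rot: [0.628, 0.325, 0.628, -0.325]
contact_force: [-0.3, -0.2, 0.8]
finger_gap: 0.999
t 15.875 pos [ 0.44717303 -0.05674662  0.09128888] yaw 35.19395101689229 F [-0.3 -0.2  0.8] gap 0.9985097109986665 j [-0.19  0.43  2.17 -0.    0.54 -0.81]
shift [-0.1087  0.0002 -0.0002] roll -0.0
```

View pics/z15.png

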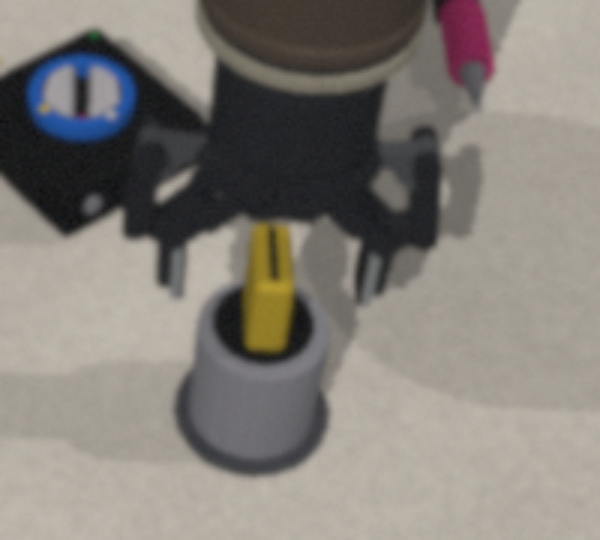

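The fingers are fully open and clear. The handle is where it was before, near (268,290) in this crop. I'll rise, move aside to see the top view, and check.

```bash
python3 -m jog '[{"xyz":[-0.03,0,0],"roll":0,"hand":1},{"xyz":[-0.07,0,0],"roll":0,"hand":1},{"xyz":[-0.11,0,0],"roll":0,"hand":1},{"xyz":[-0.14,0.02,-0.03],"roll":0,"hand":1},{"xyz":[-0.14,0.05,-0.07],"roll":0,"hand":1},{"xyz":[-0.14,0.08,-0.11],"roll":0,"hand":1},{"xyz":[-0.14,0.11,-0.15],"roll":0,"hand":1},{"xyz":[-0.14,0.14,-0.19],"roll":0,"hand":1},{"xyz":[-0.14,0.16,-0.22],"roll":0,"hand":1},{"xyz":[-0.14,0.16,-0.22],"roll":0,"hand":1}]'
python3 -c "
from h import *
need([.4472,-.0565,.2],35.2)
for n in('side','top'): cv2.imwrite(f'pics/{n}16.png',grab_frame(n))
a=cv2.imread('pics/top16.png')[150:350,160:460];b=cv2.imread('pics/top0.png')[150:350,160:460]
cv2.imwrite('pics/z16.png',cv2.resize(np.hstack([b,a]),None,fx=1.33,fy=1.33));cv2.imwrite('pics/z16b.png',cv2.resize(np.vstack([b,a]),(600,800))[:,:])
cv2.imwrite('pics/z16p.png',cv2.resize(a,None,fx=2.6,fy=2.6))
print(np.abs(cv2.imread('pics/side16.png')[240:320,365:425].astype(int)-cv2.imread('pics/side0.png')[240:320,365:425]).mean())"
```

```text
time: 17.18
position: [0.4509, 0.2174, 0.2312]
ee_rot: [0.628, 0.325, 0.628, -0.324]
contact_force: [-0.4, -0.9, 0.0]
finger_gap: 1.004
t 17.175 pos [0.4509075  0.21735342 0.23116898] yaw 35.35541892689998 F [-0.4 -0.9  0. ] gap 1.0039748868351923 j [ 0.39  0.27  1.93  0.    0.94 -0.23]
shift [ 0.0311 -0.1615  0.2212] roll 0.2
21.848055555555554
```

View pics/z16p.png

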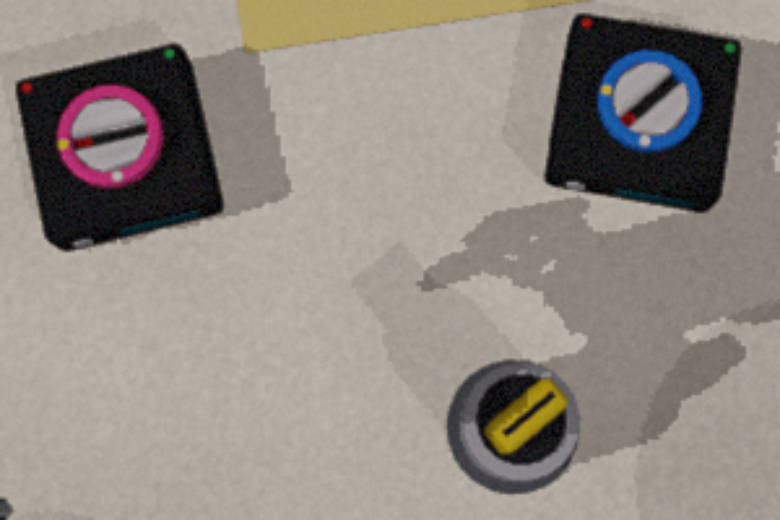

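View pics/side16.png

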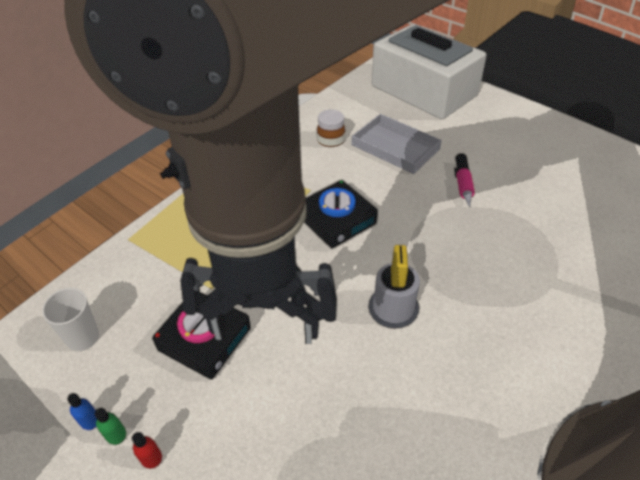

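The driver is back in its stand, with its handle near (362,310) in the top view as at the start. The pink red end points at the yellow dot, the blue selector hasn't changed, and the gripper is clear. I'm handing in.

```bash
python3 -c "
from bench import *
print(close_job())"
```

```text
the job is handed in; nothing more can be done
None
```

The pink selector is turned clockwise to its stop, the screwdriver is back in its stand, and the job was handed in at about 17 s. No verdict is reported, so the result rests on my own checks.

- **Pink selector:** the blade went down to about the slot floor. At the end of the turn the selector stopped moving while the moment about the vertical rose from 0.07 to 0.53 N m, which I took as the stop. In the last top picture the red end points at the yellow dot.
- **Screwdriver:** the handle was set down at the gripper pose it was picked up from, to about 1 mm. In the last pictures it stands upright, at about the same pixel position as at the start. The gripper is open and well clear.
- **Blue selector:** it looks unchanged in the last top picture.

**Disagreements:**
- **Cameras:** the two views differed by 3–4 mm on where things were, so I used the average.
- **Blade play:** the gripper turned about 15–20° further than the stated 18° of play allows before the selector reached its stop. Some of that may be the handle turning in the grip.
- **Side-picture check:** the before-and-after comparison of the stand showed a large brightness difference, probably from the arm's shadow having moved. I relied on looking at the pictures instead.

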